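# Press a toy wheel home with ratchet pliers, then unlock them

### The arm

A 6-joint arm with a two-finger parallel gripper is mounted at the origin on the work surface; the furniture and walls round the work are solid. World frame = base frame: x ahead of the robot, y to its left, z up, the work surface at z = 0. Lengths are in m, angles in rad, forces in N, time in s.
With the tool pointing down it reaches from about 0.425 to 0.95 m from the base axis. Payload 3.5 kg.
Tool frame: the origin (TCP) lies at the very end of the fingers, on their centre line; the grasp point (between the pads) lies 19 mm behind it (bot.grip_depth is the z of the grasp point in the tool frame, in m); z points along the fingers, y is the line along which they close (so a half turn about z gives the same grasp; the last joint's range is limited). The gripper opens to 85 mm and grips with 20 to 120 N. Pads are 22 mm wide; open, the fingers measure 114 mm over their backs; the gripper's body (76 mm by 85 mm) begins 54 mm behind the grasp point. The pads swing forward as they close: fully open they stand 13 mm farther back than shut.
Start: joints at [-1.327, 0.286, 1.577, -0, 1.279, -0.15], TCP at [0.259, -0.623, 0.231] pointing down, gripper open.
Joint ranges: [-2.77, 2.77], [-0.9, 2.22], [0.21, 2.48], [-1.53, 4.67], [0.24, 2.81], [-2.84, 2.84]. Speed limits (rad/s): [2.79, 2.79, 3.14, 3.14, 3.14, 3.14].

### API

Orientations are given as a unit quaternion [w, x, y, z].
In Python, from rig import bot gives the robot as it stands.
- The arm moves only by the tool play_rows, never from a script. Its argument "motion" is a list that holds one entry, the list of rows, each a list of 6 numbers: the shift along the tool's x, y, z in m, then the turn, a rotation vector about the tool's x, y, z in degrees. In form: [[[tx, ty, tz, wx, wy, wz], ...]]. A call has 1 to 20 rows; each row shifts and turns the commanded pose from where the row before left it, along the tool's axes as they then stand; what a row does not reach is not made up. A row lasts 1/12 s, in which the tool goes at most 41.7 mm and 7.16 degrees, less where a joint would pass 70% of its speed; a pose out of reach is approached as far as the arm can. A call is refused whole if a number of a shift passes 0.0417 or a number of a turn 7.16, either way. A call with a gripper value outside its range is refused whole. "grip" is the closure, from -1 (fully open) to 1 (shut), set as the call begins (left out, the last holds). The fingers move at their own pace and stop on an object; the grip force is fixed at half the most. Time passes only in rows, so rows that do not move let the fingers close. It gives the time, the measured TCP pose, the force, the opening and the grip force at its end, in the units of the state.
- bot.state(): the state, without advancing time (a new reading comes with each control period).
- bot.grab_frame(name): name is "scene" or "side" or "wrist"; returns a dict with "color" (480x640x3 uint8, blue, green, red), "mtx" (3x3 intrinsics, pixels), "rvec" (rotation vector, rad) and "tvec" (3), from world to camera coordinates, as OpenCV has them. Camera axes: x right, y down, z forward; pixel columns grow to the right and rows downward; lengths in m; the calibration is good to about 2 mm. The wrist camera is an equidistant fisheye: a pixel r from the principal point sees the ray r / f radians off the axis. A picture is of the moment at which its call begins. There is no depth.
- bot.finish_job(): hands the job in; it is judged then, once.
Trained networks look in a picture, given as the dict that the camera call returned (one of the last four; its "shot" number tells which), for a name from the list of things; names that differ only in an ending like _2 or _b are one class to them, and where a whole thing is asked for, a point or a joint stands for the part that bears it (a point fixed in the world has none). Each returns a list of dicts, best first, with "p" (0 to 1); they miss things now and then, are a little off and sometimes report something else, mostly with a low value. They report only what shows in the picture. A call takes as long as a camera call.
- bot.boxes_of(picture, thing): "at" ([x, y, z] in m, in world coordinates, good to about 4 mm: the middle of the surface that is visible of it).
The state is a dict: "clock": time; "joints": joint angles; "joint_vel": joint speeds; "joint_efforts": joint torques, N m; "ee_pos": TCP position; "tcp_rot": TCP orientation; "contact_force": force on the tool from outside, world axes, zero at the start; "moment": the same for the moment, N m; "grip_width": finger opening in m; "grasp_force": force on a finger pad.
Only numpy, scipy, OpenCV 4.12 (cv2) and the standard library are available. Lean on these libraries where they do the work, as an engineer would, in place of code of your own. Each camera call takes 0.05 s, during which the arm holds its last target. There are 200 camera calls.

### The job

The wooden wheel has crept out of the blue toy truck in the bench pliers. Gently squeeze the pliers by their handles until the wheel is pressed fully home in the truck, and let go so that the ratchet holds them shut by itself; then press the red handle gently down to slip the ratchet, let the pliers spring fully open and take your hand away. Never force the red handle, and leave the stamp, the yo-yo and the toy car where they are.

Things in the scene. Friction and masses are not known exactly. Their poses are not given: they have to be found in the camera images.
- press_stand: bench pliers lying flat on a wooden stand fixed to the table, base 175 x 100 x 14 mm (x -67 to +108). Origin on the table under the vertical pivot; z up, +x along the jaws to the blue truck (x from +21 mm, up to 95 mm high), -x along the handles, over the table towards the robot, y to the left. Ratchet arms cross between the handles 75 mm from the pivot, at most 76 mm high.
- squeeze (a joint): pliers' angle, rad: 0 open, grows as the red paddle swings to the stand's +y, to the black one. A spring opens them (1.5 N at the paddle open, 5.5 N shut). The ratchet holds at about 0.14 and 0.225, each caught 0.01 to 0.02 beyond; either will do. Squeezing takes 3 to 12 N, up to 16 N over a tooth. The wheel comes home from 0.19 to 0.35, as the truck sits; then all is solid: 20 N in 1 mm.
- truck_wheel (a joint): how far the loose wheel (wood, red hub, 26 mm across, at x = +55 mm of the stand, on the truck's left side) is pressed into the truck, m: 0 = 9 mm out, 0.009 = fully home; within 1.5 mm is home. Starts at 0 to 0.003 and stays where it is pushed (6 N). Readings scatter by about 1 mm: feel for the solid stop.
- red_handle: moving right handle with the red paddle (slick, friction 0.15); origin on the pivot, 65 mm up. Springy downward about the pivot: at the paddle it yields from 3 N, slips the ratchet at 2.5 to 5 mm and 5 to 7 N, meets a hard stop at 7 mm and 9 N. Slipped, it swings open under the finger (press again if it catches in the first notch). More than 25 N from the robot in any direction forces it.
- red_top (a point): centre of the red paddle's flat top, 70 mm above the table, moving with it; paddle 34 (along the handle) x 13 x 10 mm high. In the stand's frame it is at x, y = (-98, -39) mm with the pliers open and (-105, -14) mm in the last notch, (-103, -24) mm in the first
- black_top (a point): centre of the flat top of the fixed left handle's black paddle, 34 x 13 x 10 mm high, 70 mm above the table, at (-105, +12) mm in the stand's frame; open, the two paddles measure 68 mm over their outer corners, in the last notch 40 mm
- stamp: wooden shop stamp, 24 x 36 x 66 mm, standing left of the pliers; origin under its centre
- yoyo: red yo-yo lying flat, 56 mm across, 36 mm high, left of the handles; origin under its centre
- toy_car: red wooden toy car, 58 x 102 x 50 mm, farther left of the handles; origin under its centre

How it is judged:
On the way:
1. the wheel is fully home and the ratchet holds the pliers shut, hands off the red handle (value of joint squeeze above 0.11 rad and value of joint truck_wheel above 0.0075 m and contact force between each of the fingers, the arm and red_handle below 0.3 N), for 0.3 s.
At the end, for the whole second after the job is handed in: the pliers stand open (squeeze below 0.05 rad) and the wheel is home (within 1.5 mm of fully pressed in) (value of joint squeeze below 0.05 rad and value of joint truck_wheel above 0.0075 m); the robot touches nothing.
It fails at once if the red handle is forced: more than 25 N between it and the robot (contact force between any of the fingers, the arm and red_handle above 25 N).
It fails at once if the stamp, the yo-yo or the toy car is moved by more than 20 mm (distance of any of stamp, yoyo, toy_car from where it was at the start of the episode above 0.02 m).
It also fails if it takes over 45 s, if anything falls off the work surface, if the arm or the gripper's body presses on something with over 40 N, if the wrist force passes 120 N, or if a joint passes its speed limit or range.

## Working session

There is one attempt and no reset: what is moved stays moved. The work goes in short steps, Python scripts to look and compute and a tool call to move; the robot and the scene stay as the last step left them, time stands still between calls to the robot, and variables do not carry over. Pictures are saved under pics/ and viewed, at most 10 in all, crops included, and the job is handed in when it is done.

Besides the shell and the picture viewer there is one more tool, called after "Emit:" by a JSON object that holds its "name" and its "arguments", one argument or row to a line. play_rows: Moves the arm, as the interface text tells. Its arguments: {"type":"object","properties":{"motion":{"type":"array"},"grip":{"type":"number"}},"required":["motion"]}

```bash
mkdir -p pics; ls; python3 - <<'E'
from rig import bot
import cv2,numpy as np
s=bot.state(); print({k:np.round(v,3).tolist() for k,v in s.items()})
for c in ["scene","side"]:
    f=bot.grab_frame(c); cv2.imwrite(f"pics/{c}0.png",f["color"])
    for n in ["press_stand","red_top","black_top","red_handle","truck_wheel","stamp","yoyo","toy_car"]:
        print(c,n,[(np.round(d["at"],4).tolist(),round(d["p"],2)) for d in bot.boxes_of(f,n)[:2]])
E
```

```text
pics
{'clock': 0.0, 'joints': [-1.327, 0.287, 1.578, 0.0, 1.279, -0.15], 'joint_vel': [-0.001, 0.0, 0.0, -0.001, 0.001, -0.002], 'joint_efforts': [-0.0, -40.598, -29.262, -0.0, 0.006, 0.0], 'ee_pos': [0.259, -0.623, 0.23], 'tcp_rot': [-0.001, 0.981, 0.196, -0.0], 'contact_force': [-0.08, 0.262, 0.173], 'moment': [-0.037, 0.043, 0.024], 'grasp_force': 0.0, 'grip_width': 0.085}
scene press_stand [([0.6279, -0.0814, 0.0201], 0.83)]
scene red_top [([0.5517, -0.083, 0.0678], 0.76)]
scene black_top [([0.6299, -0.0754, 0.0137], 0.9)]
scene red_handle [([0.5527, -0.0857, 0.0616], 0.58), ([0.611, 0.1544, 0.0346], 0.45)]
scene truck_wheel [([0.6266, -0.0781, 0.0144], 0.67), ([0.6751, -0.0907, 0.0697], 0.49)]
scene stamp [([0.6347, 0.0342, 0.0205], 0.84)]
scene yoyo [([0.5473, 0.0691, 0.0307], 0.78)]
scene toy_car [([0.6339, 0.038, 0.0202], 0.74), ([0.6154, 0.1525, 0.0344], 0.72)]
side press_stand [([0.6406, -0.1198, 0.0328], 0.79)]
side red_top [([0.5599, -0.0878, 0.0661], 0.56)]
side black_top [([0.6419, -0.1158, 0.0345], 0.82)]
side red_handle [([0.561, -0.0933, 0.0622], 0.97)]
side truck_wheel []
side stamp [([0.5575, -0.0904, 0.0671], 0.53)]
side yoyo [([0.5503, 0.0478, 0.0305], 0.89)]
side toy_car [([0.6153, 0.1346, 0.0323], 0.86)]
```

View pics/scene0.png

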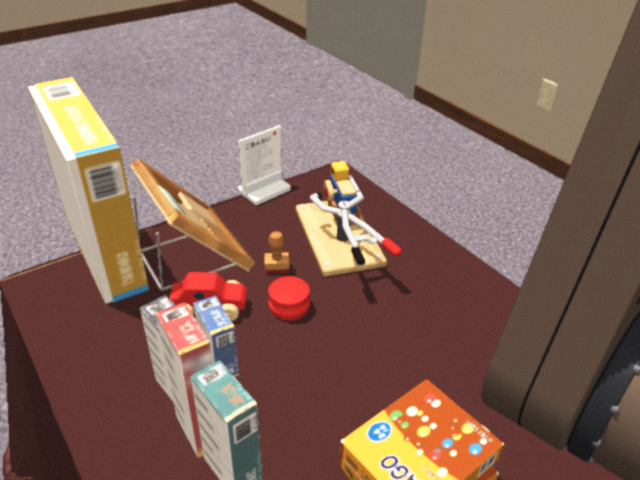

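View pics/side0.png

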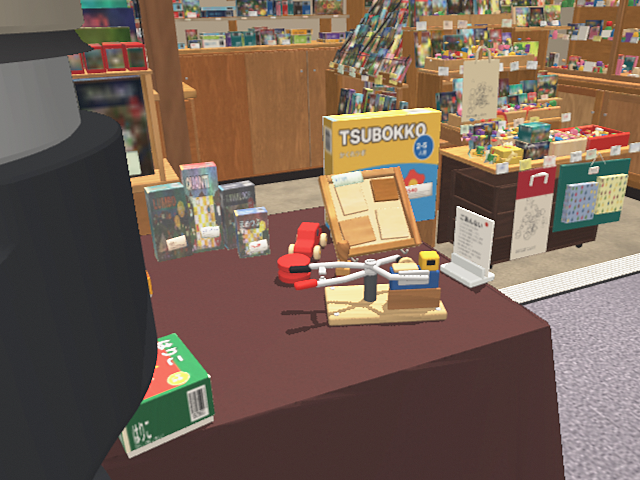

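The scene view shows the red paddle near (392,245), the black one near (358,255) and the stand base around (340,240). The side view has red at (306,284) and black at (300,268). I'll zoom in to get the stand's pose.

```bash
cat > h.py <<'E'
import cv2,numpy as np
def ray(f,uv,z):
    R,_=cv2.Rodrigues(np.array(f["rvec"],float)); t=np.array(f["tvec"],float).ravel()
    K=np.array(f["mtx"]); d=R.T@np.linalg.inv(K)@np.array([uv[0],uv[1],1.]); c=-R.T@t
    return c+d*(z-c[2])/d[2]
def proj(f,P):
    return cv2.projectPoints(np.array(P,float).reshape(-1,3),np.array(f["rvec"],float),np.array(f["tvec"],float),np.array(f["mtx"],float),None)[0].reshape(-1,2)
E
python3 - <<'E'
import cv2,numpy as np
a=cv2.imread("pics/scene0.png")[150:290,285:415]; b=cv2.imread("pics/side0.png")[235:335,270:460]
a=cv2.resize(a,None,fx=4,fy=4,interpolation=cv2.INTER_CUBIC); b=cv2.resize(b,None,fx=4,fy=4,interpolation=cv2.INTER_CUBIC)
cv2.imwrite("pics/a.png",a); cv2.imwrite("pics/b.png",b)
E
```

```text
(no output)
```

View pics/a.png

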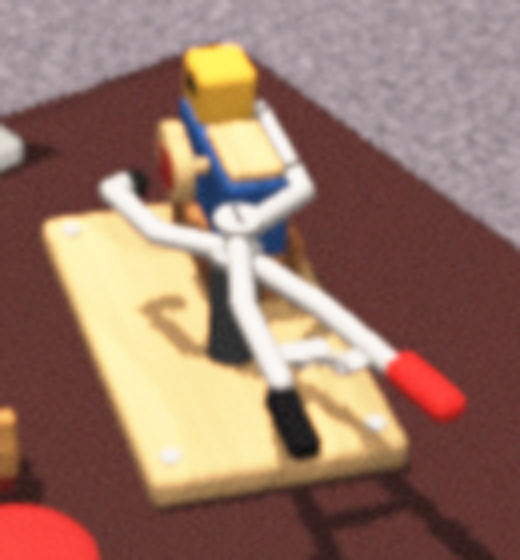

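View pics/b.png

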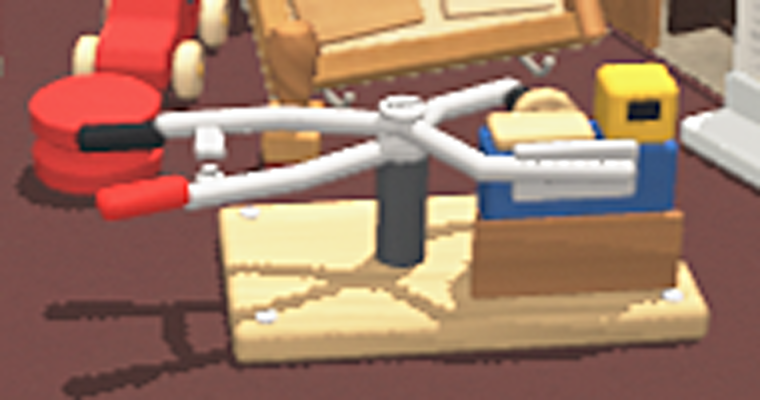

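The zooms show the base corners, paddles and pivot cap clearly. I'll fit (x, y, yaw) from both views.

```bash
python3 - <<'E'
from rig import bot
from h import *
from scipy.optimize import least_squares
A={(108,50,14):(43,225),(-67,50,14):(155,490),(-67,-50,14):(405,448),(-98,-39,70):(425,378),(-105,12,70):(290,410)}
B={(-67,50,14):(220,205),(-67,-50,14):(237,347),(108,-50,14):(706,320),(-98,-39,70):(143,187),(-105,12,70):(120,130)}
F={c:bot.grab_frame(c) for c in("scene","side")}
obs=[]
for c,D,o in(("scene",A,(285,150)),("side",B,(270,235))):
    for k,v in D.items(): obs.append((c,np.array(k)/1e3,np.array(v)/4+o))
def w(p,k): c,s=np.cos(p[2]),np.sin(p[2]); return np.array([p[0]+c*k[0]-s*k[1],p[1]+s*k[0]+c*k[1],k[2]])
def res(p): return np.concatenate([proj(F[c],w(p,k))[0]-uv for c,k,uv in obs])
r=least_squares(res,[0.64,-0.09,0],loss="soft_l1"); p=r.x
print("pose",p,np.degrees(p[2])); print(np.round(res(p).reshape(-1,2),1).tolist())
for n,k in dict(red=(-.098,-.039,.07),red2=(-.105,-.014,.07),red1=(-.103,-.024,.07),black=(-.105,.012,.07)).items(): print(n,w(p,k))
for c,k,uv in obs: print(c,k,np.round(ray(F[c],uv,k[2])-w(p,k),4)[:2])
s=bot.state();print(s["ee_pos"],s["tcp_rot"],s["clock"])
E
```

```text
pose [ 0.63089841 -0.08343543 -0.35009521] -20.05897782978308
[[0.1, -2.4], [-0.7, -2.2], [1.6, -2.0], [0.3, -0.4], [0.6, 0.1], [-0.7, -0.4], [-1.1, -3.3], [1.3, -2.5], [-0.7, -0.3], [-0.4, -1.5]]
red [ 0.52546658 -0.08645694  0.07      ]
red2 [ 0.52746588 -0.06057253  0.07      ]
red1 [ 0.52591469 -0.0706519   0.07      ]
black [ 0.53638355 -0.03614969  0.07      ]
scene [0.108 0.05  0.014] [-0.0058  0.004 ]
scene [-0.067  0.05   0.014] [-0.0046  0.0021]
scene [-0.067 -0.05   0.014] [-0.0023  0.0049]
scene [-0.098 -0.039  0.07 ] [-0.0004  0.0008]
scene [-0.105  0.012  0.07 ] [0.0007 0.0006]
side [-0.067  0.05   0.014] [ 0.0005 -0.0018]
side [-0.067 -0.05   0.014] [-0.0021 -0.0089]
side [ 0.108 -0.05   0.014] [-0.0059 -0.0051]
side [-0.098 -0.039  0.07 ] [ 0.0006 -0.0014]
side [-0.105  0.012  0.07 ] [-0.0014 -0.0052]
[ 0.25902558 -0.62331729  0.23133491] [1.19105528e-05 9.80684339e-01 1.95597105e-01 2.67530004e-06] 1.0
```

```bash
cat >> h.py <<'E'
from scipy.spatial.transform import Rotation as Ro
def tool(dw,s):
    w,x,y,z=s["tcp_rot"]; return Ro.from_quat([x,y,z,w]).inv().apply(dw)
E
python3 - <<'E'
from rig import bot
from h import *
f=bot.grab_frame("scene"); s=bot.state()
for uv in [(345,450),(425,385),(498,440)]: print("box",uv,ray(f,uv,.06))
print("tcp px",proj(f,s["ee_pos"]), "book", ray(f,(213,367),.1))
print(tool(np.array([.520,-.132,.15])-s["ee_pos"],s))
E
```

```text
box (345, 450) [0.30757842 0.15689676 0.06      ]
box (425, 385) [0.32288039 0.03586808 0.06      ]
box (498, 440) [0.23019964 0.02195578 0.06      ]
tcp px [[835.15245266 116.37035979]] book [0.44239065 0.2294223  0.1       ]
[ 0.42951535 -0.35357799  0.08133785]
```

Emit:
{"name": "play_rows", "arguments": {
  "motion": [
    [[0.0215,-0.0177,0.004,0,0,0],[0.0215,-0.0177,0.004,0,0,0],[0.0215,-0.0177,0.004,0,0,0],[0.0215,-0.0177,0.004,0,0,0],[0.0215,-0.0177,0.004,0,0,0],[0.0215,-0.0177,0.004,0,0,0],[0.0215,-0.0177,0.004,0,0,0],[0.0215,-0.0177,0.004,0,0,0],[0.0215,-0.0177,0.004,0,0,0],[0.0215,-0.0177,0.004,0,0,0],[0.0215,-0.0177,0.004,0,0,0],[0.0215,-0.0177,0.004,0,0,0],[0.0215,-0.0177,0.004,0,0,0],[0.0215,-0.0177,0.004,0,0,0],[0.0215,-0.0177,0.004,0,0,0],[0.0215,-0.0177,0.004,0,0,0],[0.0215,-0.0177,0.004,0,0,0],[0.0215,-0.0177,0.004,0,0,0],[0.0215,-0.0177,0.004,0,0,0],[0.0215,-0.0177,0.004,0,0,0]]
  ],
  "grip": 1
}}

```text
clock: 2.72
ee_pos: [0.5209, -0.1301, 0.1514]
tcp_rot: [0.0, 0.981, 0.196, 0.0]
contact_force: [-0.0, -0.3, 0.1]
grip_width: 0.0
grasp_force: 0.0
```

Emit:
{"name": "play_rows", "arguments": {
  "motion": [
    [[0,0,0,0,0,6],[0,0,0,0,0,6],[0,0,0,0,0,6],[0,0,0,0,0,6],[0,0,0,0,0,5.6],[0,0,0,0,0,0]]
  ]
}}

```text
clock: 3.22
ee_pos: [0.5204, -0.1314, 0.1515]
tcp_rot: [0.0, 0.998, -0.062, 0.0]
contact_force: [0.3, 0.2, -0.1]
grip_width: -0.0002
grasp_force: 0.0
```

```bash
python3 - <<'E'
from rig import bot
from h import *
s=bot.state(); print(s["clock"],s["ee_pos"],s["tcp_rot"],s["contact_force"],s["grip_width"])
f=bot.grab_frame("wrist"); print(f["mtx"],f["rvec"],f["tvec"]); cv2.imwrite("pics/w1.png",f["color"])
R,_=cv2.Rodrigues(np.array(f["rvec"],float))
def wp(P):
    c=R@P+np.array(f["tvec"]).ravel(); th=np.arctan2(np.hypot(c[0],c[1]),c[2]); K=f["mtx"]; r=th/np.hypot(c[0],c[1])
    return [round(float(K[0][0]*c[0]*r+K[0][2])),round(float(K[1][1]*c[1]*r+K[1][2]))]
for n,P in dict(red=(.5255,-.0865,.07),black=(.5364,-.0361,.07),tcp=s["ee_pos"]).items(): print(n,wp(np.array(P)))
for n in["red_top","black_top"]: print(n,[(np.round(d["at"],4).tolist(),round(d["p"],2)) for d in bot.boxes_of(f,n)[:2]])
E
```

```text
3.2167 [ 0.52035866 -0.13137878  0.15147595] [ 5.37885927e-05  9.98068098e-01 -6.21293300e-02  1.23147264e-04] [ 0.33869283  0.16239597 -0.1104009 ] -0.0001605820264538253
[[371.64829954   0.         314.5527767 ]
 [  0.         371.64829954 240.49132386]
 [  0.           0.           1.        ]] [-1.94405591  2.20397256  0.3140211 ] [-0.06437806  0.49709921  0.45106185]
red [246, 249]
black [171, 242]
tcp [317, 305]
red_top [([0.5609, -0.0874, 0.0655], 0.97)]
black_top [([0.6219, -0.0903, 0.0174], 0.96), ([0.5638, 0.0476, 0.0376], 0.64)]
```

View pics/w1.png

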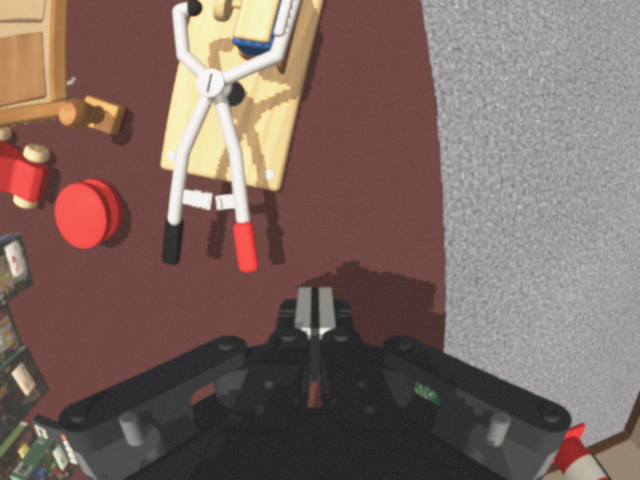

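The wrist view has the red paddle at (245,247) and black at (172,242), matching the predicted (246,249) and (171,242). I'll descend beside the red paddle and approach.

Emit:
{"name": "play_rows", "arguments": {
  "motion": [
    [[0,0,0.017,0,0,0],[0,0,0.017,0,0,0],[0,0,0.017,0,0,0],[0,0,0.017,0,0,0],[0,0,0.017,0,0,0],[0,0,0.0165,0,0,0],[0,-0.005,0,0,0,0],[0,-0.005,0,0,0,0],[0,-0.004,0,0,0,0],[0,0,0,0,0,0],[0,0,0,0,0,0]]
  ]
}}

```text
clock: 4.28
ee_pos: [0.523, -0.1175, 0.0512]
tcp_rot: [0.0, 0.998, -0.061, 0.001]
contact_force: [-0.4, -0.3, 0.1]
grip_width: -0.0002
grasp_force: 0.0
```

Emit:
{"name": "play_rows", "arguments": {
  "motion": [
    [[0,-0.002,0,0,0,0],[0,-0.002,0,0,0,0],[0,-0.002,0,0,0,0],[0,-0.001,0,0,0,0],[0,0,0,0,0,0]]
  ]
}}

```text
clock: 4.7
ee_pos: [0.5228, -0.1104, 0.0499]
tcp_rot: [0.0, 0.998, -0.061, -0.0]
contact_force: [-0.1, 0.0, 0.9]
grip_width: 0.0004
grasp_force: 0.0
```

Emit:
{"name": "play_rows", "arguments": {
  "motion": [
    [[0,-0.001,0,0,0,0],[0,-0.001,0,0,0,0],[0,-0.001,0,0,0,0],[0,-0.001,0,0,0,0],[0,-0.001,0,0,0,0],[0,-0.001,0,0,0,0],[0,0,0,0,0,0]]
  ]
}}

```text
clock: 5.28
ee_pos: [0.5235, -0.1047, 0.0498]
tcp_rot: [0.0, 0.998, -0.061, -0.0]
contact_force: [-1.3, -1.5, 1.0]
grip_width: -0.0002
grasp_force: 0.9
```

Emit:
{"name": "play_rows", "arguments": {
  "motion": [
    [[0,-0.001,0,0,0,0],[0,-0.001,0,0,0,0],[0,-0.001,0,0,0,0],[0,-0.001,0,0,0,0],[0,0,0,0,0,0]]
  ]
}}

```text
clock: 5.7
ee_pos: [0.524, -0.1005, 0.0498]
tcp_rot: [0.0, 0.998, -0.061, -0.0]
contact_force: [-0.6, -2.3, -0.3]
grip_width: 0.0002
grasp_force: 1.2
```

Emit:
{"name": "play_rows", "arguments": {
  "motion": [
    [[0,-0.001,0,0,0,0],[0,-0.001,0,0,0,0],[0,-0.001,0,0,0,0],[0,-0.001,0,0,0,0],[0,-0.001,0,0,0,0],[0,-0.001,0,0,0,0],[0,-0.001,0,0,0,0],[0,0,0,0,0,0]]
  ]
}}

```text
clock: 6.37
ee_pos: [0.5241, -0.0952, 0.0496]
tcp_rot: [0.002, 0.998, -0.061, -0.001]
contact_force: [-3.8, -8.5, -0.6]
grip_width: 0.0002
grasp_force: 4.4
```

Emit:
{"name": "play_rows", "arguments": {
  "motion": [
    [[0,-0.001,0,0,0,0],[0,-0.001,0,0,0,0],[0,-0.001,0,0,0,0],[0,-0.001,0,0,0,0],[0,0,0,0,0,0]]
  ]
}}

```text
clock: 6.78
ee_pos: [0.525, -0.0898, 0.0497]
tcp_rot: [0.0, 0.998, -0.061, -0.001]
contact_force: [-3.3, -5.1, 0.5]
grip_width: -0.0004
grasp_force: 2.6
```

```bash
python3 - <<'E'
from rig import bot
from h import *
f=bot.grab_frame("wrist"); a=f["color"][0:320,100:420]; b=bot.grab_frame("side")["color"][235:335,270:460]
a=cv2.resize(a,(520,520)); b=cv2.resize(b,None,fx=2.7,fy=2.7)[:, :280]
cv2.imwrite("pics/w2.png",np.hstack([a,cv2.copyMakeBorder(b,0,520-b.shape[0],0,0,cv2.BORDER_CONSTANT)]))
s=bot.state(); print(s["clock"],s["ee_pos"],s["contact_force"])
E
```

```text
6.8833 [ 0.52501909 -0.08984371  0.04966124] [-3.69170696 -4.3502606   0.08539136]
```

View pics/w2.png

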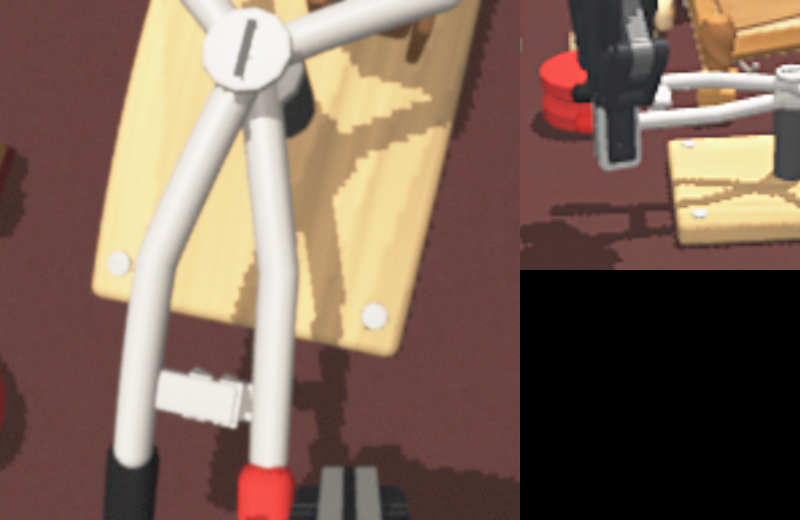

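The finger pushes the red paddle squarely and the ratchet arms are engaging. I'll continue in small steps.

Emit:
{"name": "play_rows", "arguments": {
  "motion": [
    [[0,-0.001,0,0,0,0],[0,-0.001,0,0,0,0],[0,-0.001,0,0,0,0],[0,0,0,0,0,0]]
  ]
}}

```text
clock: 7.22
ee_pos: [0.5252, -0.0878, 0.0496]
tcp_rot: [0.001, 0.998, -0.061, -0.001]
contact_force: [-4.5, -7.0, -0.4]
grip_width: 0.0001
grasp_force: 4.3
```

Emit:
{"name": "play_rows", "arguments": {
  "motion": [
    [[0,-0.001,0,0,0,0],[0,-0.001,0,0,0,0],[0,-0.001,0,0,0,0],[0,0,0,0,0,0]]
  ]
}}

```text
clock: 7.55
ee_pos: [0.5254, -0.086, 0.0496]
tcp_rot: [0.003, 0.998, -0.06, -0.001]
contact_force: [-4.8, -11.5, -0.0]
grip_width: 0.0003
grasp_force: 6.4
```

Emit:
{"name": "play_rows", "arguments": {
  "motion": [
    [[0,-0.0008,0,0,0,0],[0,-0.0007,0,0,0,0],[0,0,0,0,0,0]]
  ]
}}

```text
clock: 7.8
ee_pos: [0.5255, -0.0849, 0.0496]
tcp_rot: [0.003, 0.998, -0.06, -0.001]
contact_force: [-5.6, -13.5, -0.5]
grip_width: 0.0001
grasp_force: 6.9
```

Emit:
{"name": "play_rows", "arguments": {
  "motion": [
    [[0,-0.0005,0,0,0,0],[0,-0.0005,0,0,0,0],[0,0,0,0,0,0]]
  ]
}}

```text
clock: 8.05
ee_pos: [0.5259, -0.0824, 0.0498]
tcp_rot: [0.001, 0.998, -0.061, -0.001]
contact_force: [-4.4, -6.8, 0.0]
grip_width: -0.0004
grasp_force: 3.9
```

Emit:
{"name": "play_rows", "arguments": {
  "motion": [
    [[0,-0.0007,0,0,0,0],[0,-0.0007,0,0,0,0],[0,0,0,0,0,0]]
  ]
}}

```text
clock: 8.3
ee_pos: [0.5261, -0.0811, 0.0499]
tcp_rot: [0.001, 0.998, -0.061, -0.001]
contact_force: [-4.0, -8.2, 0.7]
grip_width: 0.0
grasp_force: 4.5
```

Emit:
{"name": "play_rows", "arguments": {
  "motion": [
    [[0,-0.0007,0,0,0,0],[0,-0.0007,0,0,0,0],[0,0,0,0,0,0]]
  ]
}}

```text
clock: 8.55
ee_pos: [0.5262, -0.0797, 0.0498]
tcp_rot: [0.001, 0.998, -0.061, -0.001]
contact_force: [-4.9, -8.2, 1.5]
grip_width: 0.0002
grasp_force: 4.6
```

Emit:
{"name": "play_rows", "arguments": {
  "motion": [
    [[0,-0.0005,0,0,0,0],[0,-0.0005,0,0,0,0],[0,0,0,0,0,0]]
  ]
}}

```text
clock: 8.8
ee_pos: [0.5264, -0.0788, 0.0499]
tcp_rot: [0.001, 0.998, -0.061, -0.001]
contact_force: [-4.5, -7.1, 1.6]
grip_width: 0.0
grasp_force: 4.7
```

Emit:
{"name": "play_rows", "arguments": {
  "motion": [
    [[0,-0.0007,0,0,0,0],[0,-0.0007,0,0,0,0],[0,-0.0006,0,0,0,0],[0,0,0,0,0,0]]
  ]
}}

```text
clock: 9.13
ee_pos: [0.5268, -0.0769, 0.0499]
tcp_rot: [0.002, 0.998, -0.061, -0.001]
contact_force: [-3.8, -8.4, 0.4]
grip_width: -0.0001
grasp_force: 4.7
```

Emit:
{"name": "play_rows", "arguments": {
  "motion": [
    [[0,-0.0007,0,0,0,0],[0,-0.0006,0,0,0,0],[0,0,0,0,0,0]]
  ]
}}

```text
clock: 9.38
ee_pos: [0.527, -0.0756, 0.0499]
tcp_rot: [0.002, 0.998, -0.061, -0.0]
contact_force: [-5.7, -9.6, 0.7]
grip_width: -0.0004
grasp_force: 4.8
```

Emit:
{"name": "play_rows", "arguments": {
  "motion": [
    [[0,-0.0006,0,0,0,0],[0,-0.0006,0,0,0,0],[0,0,0,0,0,0]]
  ]
}}

```text
clock: 9.63
ee_pos: [0.5272, -0.0745, 0.0499]
tcp_rot: [0.002, 0.998, -0.061, -0.0]
contact_force: [-3.7, -9.0, 0.3]
grip_width: 0.0
grasp_force: 4.9
```

Emit:
{"name": "play_rows", "arguments": {
  "motion": [
    [[0,-0.0006,0,0,0,0],[0,-0.0006,0,0,0,0],[0,0,0,0,0,0]]
  ]
}}

```text
clock: 9.88
ee_pos: [0.5274, -0.0735, 0.0499]
tcp_rot: [0.002, 0.998, -0.061, -0.0]
contact_force: [-3.4, -9.4, 0.0]
grip_width: 0.0004
grasp_force: 5.2
```

Emit:
{"name": "play_rows", "arguments": {
  "motion": [
    [[0,-0.0006,0,0,0,0],[0,-0.0006,0,0,0,0],[0,0,0,0,0,0]]
  ]
}}

```text
clock: 10.13
ee_pos: [0.5275, -0.073, 0.05]
tcp_rot: [0.003, 0.998, -0.06, -0.0]
contact_force: [-4.9, -12.1, 1.1]
grip_width: 0.0
grasp_force: 6.3
```

Emit:
{"name": "play_rows", "arguments": {
  "motion": [
    [[0,-0.0006,0,0,0,0],[0,-0.0005,0,0,0,0],[0,0,0,0,0,0]]
  ]
}}

```text
clock: 10.38
ee_pos: [0.5276, -0.0726, 0.05]
tcp_rot: [0.003, 0.998, -0.06, -0.0]
contact_force: [-4.6, -14.1, 0.6]
grip_width: -0.0001
grasp_force: 7.4
```

Emit:
{"name": "play_rows", "arguments": {
  "motion": [
    [[0,-0.0005,0,0,0,0],[0,0,0,0,0,0]]
  ]
}}

```text
clock: 10.55
ee_pos: [0.5277, -0.0724, 0.05]
tcp_rot: [0.003, 0.998, -0.06, -0.0]
contact_force: [-4.8, -14.7, -0.5]
grip_width: 0.0
grasp_force: 7.9
```

Emit:
{"name": "play_rows", "arguments": {
  "motion": [
    [[0,-0.0005,0,0,0,0],[0,-0.0003,0,0,0,0],[0,0,0,0,0,0]]
  ]
}}

```text
clock: 10.8
ee_pos: [0.5278, -0.0721, 0.0501]
tcp_rot: [0.004, 0.998, -0.06, -0.0]
contact_force: [-4.9, -16.6, -0.6]
grip_width: 0.0
grasp_force: 8.7
```

The solid stop is clear: force rises steeply to about 17 N with almost no travel. Now I'll release to let the ratchet catch.

Emit:
{"name": "play_rows", "arguments": {
  "motion": [
    [[0,0.001,0,0,0,0],[0,0.001,0,0,0,0],[0,0.001,0,0,0,0],[0,0.001,0,0,0,0],[0,0.001,0,0,0,0],[0,0.001,0,0,0,0],[0,0.001,0,0,0,0],[0,0.001,0,0,0,0],[0,0.001,0,0,0,0],[0,0.001,0,0,0,0],[0,0.001,0,0,0,0],[0,0.001,0,0,0,0],[0,0.002,0,0,0,0],[0,0.002,0,0,0,0],[0,0.003,0,0,0,0],[0,0.003,0,0,0,0],[0,0.004,0,0,0,0],[0,0.004,0,0,0,0],[0,0.005,0,0,0,0],[0,0,0,0,0,0]]
  ]
}}

```text
clock: 12.47
ee_pos: [0.5239, -0.1038, 0.0499]
tcp_rot: [0.0, 0.998, -0.062, 0.0]
contact_force: [-1.1, -0.0, -0.2]
grip_width: -0.0002
grasp_force: 0.0
```

Emit:
{"name": "play_rows", "arguments": {
  "motion": [
    [[0,0.004,-0.01,0,0,0],[0,0.004,-0.01,0,0,0],[0,0.002,-0.015,0,0,0],[0,0,-0.015,0,0,0],[0,0,-0.015,0,0,0],[0,0,-0.015,0,0,0],[0,0,0,0,0,0],[0,0,0,0,0,0]]
  ]
}}

```text
clock: 13.13
ee_pos: [0.5235, -0.1135, 0.1317]
tcp_rot: [0.001, 0.998, -0.061, 0.002]
contact_force: [-0.0, 0.1, 0.0]
grip_width: 0.0004
grasp_force: 0.0
```

```bash
python3 - <<'E'
from rig import bot
from h import *
f=bot.grab_frame("wrist"); cv2.imwrite("pics/w3.png",f["color"][0:400,60:560])
s=bot.state(); print(s["clock"],s["ee_pos"],s["contact_force"])
R,_=cv2.Rodrigues(np.array(f["rvec"],float))
def wp(P):
    c=R@P+np.array(f["tvec"]).ravel(); th=np.arctan2(np.hypot(c[0],c[1]),c[2]); K=f["mtx"]; r=th/np.hypot(c[0],c[1])
    return [round(float(K[0][0]*c[0]*r+K[0][2]))-60,round(float(K[1][1]*c[1]*r+K[1][2]))]
for n,P in dict(red0=(.5255,-.0865,.07),red2=(.5275,-.0606,.07),red1=(.5259,-.0707,.07),black=(.5364,-.0361,.07),).items(): print(n,wp(np.array(P)))
E
```

```text
13.1833 [ 0.52266971 -0.11315261  0.13030695] [ 0.18027617 -0.28319189 -0.4860332 ]
red0 [210, 261]
red2 [167, 263]
red1 [184, 263]
black [126, 253]
```

View pics/w3.png

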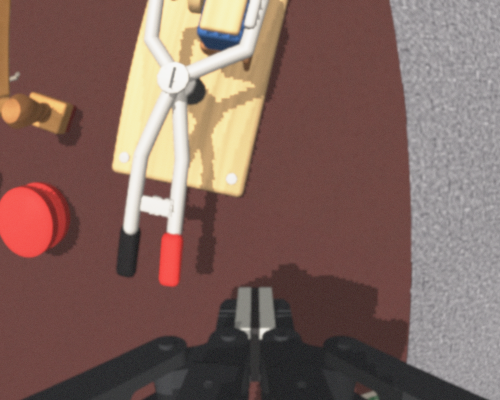

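The red paddle at crop (171,260) matches the last-notch prediction (167,263), and it is held with hands off. Now I'll move above the red paddle to press.

Emit:
{"name": "play_rows", "arguments": {
  "motion": [
    [[-0.0004,-0.0066,0,0,0,0],[-0.0004,-0.0066,0,0,0,0],[-0.0004,-0.0066,0,0,0,0],[-0.0004,-0.0066,0,0,0,0],[-0.0004,-0.0066,0,0,0,0],[-0.0004,-0.0066,0,0,0,0],[-0.0004,-0.0066,0,0,0,0],[0,0,0.015,0,0,0],[0,0,0.015,0,0,0],[0,0,0.013,0,0,0],[0,0,0.006,0,0,0],[0,0,0.005,0,0,0],[0,0,0,0,0,0],[0,0,0,0,0,0]]
  ]
}}

```text
clock: 14.35
ee_pos: [0.5257, -0.0667, 0.0761]
tcp_rot: [0.0, 0.998, -0.061, 0.0]
contact_force: [0.1, 0.3, -0.1]
grip_width: -0.0005
grasp_force: 0.0
```

Emit:
{"name": "play_rows", "arguments": {
  "motion": [
    [[0,0,0.001,0,0,0],[0,0,0.001,0,0,0],[0,0,0.001,0,0,0],[0,0,0.001,0,0,0],[0,0,0,0,0,0]]
  ]
}}

```text
clock: 14.77
ee_pos: [0.5254, -0.0668, 0.0718]
tcp_rot: [-0.0, 0.998, -0.061, -0.0]
contact_force: [-0.9, 0.5, -0.4]
grip_width: 0.0002
grasp_force: 0.0
```

Emit:
{"name": "play_rows", "arguments": {
  "motion": [
    [[0,0,0.0008,0,0,0],[0,0,0.0008,0,0,0],[0,0,0.0008,0,0,0],[0,0,0,0,0,0]]
  ]
}}

```text
clock: 15.1
ee_pos: [0.5256, -0.0668, 0.0698]
tcp_rot: [0.0, 0.998, -0.061, 0.0]
contact_force: [-1.4, 0.2, 3.3]
grip_width: 0.0002
grasp_force: 1.4
```

Emit:
{"name": "play_rows", "arguments": {
  "motion": [
    [[0,0,0.0007,0,0,0],[0,0,0.0007,0,0,0],[0,0,0,0,0,0]]
  ]
}}

```text
clock: 15.35
ee_pos: [0.5257, -0.0669, 0.0684]
tcp_rot: [0.0, 0.998, -0.061, 0.0]
contact_force: [-1.4, 0.5, 5.1]
grip_width: -0.0003
grasp_force: 2.2
```

Emit:
{"name": "play_rows", "arguments": {
  "motion": [
    [[0,0,0.0007,0,0,0],[0,0,0.0007,0,0,0],[0,0,0,0,0,0]]
  ]
}}

```text
clock: 15.6
ee_pos: [0.5261, -0.0673, 0.067]
tcp_rot: [0.001, 0.998, -0.061, 0.001]
contact_force: [0.6, -1.1, 4.1]
grip_width: 0.0001
grasp_force: 2.2
```

Emit:
{"name": "play_rows", "arguments": {
  "motion": [
    [[0,0,0.0004,0,0,0],[0,0,0,0,0,0],[0,0,0,0,0,0]]
  ]
}}

```text
clock: 15.85
ee_pos: [0.5247, -0.0663, 0.0653]
tcp_rot: [-0.0, 0.998, -0.061, -0.001]
contact_force: [-0.8, 0.2, 0.6]
grip_width: -0.0001
grasp_force: 0.0
```

Emit:
{"name": "play_rows", "arguments": {
  "motion": [
    [[0,0,0.0004,0,0,0],[0,0,0,0,0,0],[0,0,0,0,0,0]]
  ]
}}

```text
clock: 16.1
ee_pos: [0.5252, -0.0666, 0.0655]
tcp_rot: [-0.0, 0.998, -0.061, -0.0]
contact_force: [-0.2, -0.1, 0.5]
grip_width: 0.0
grasp_force: 0.0
```

Force vanished, so it slipped and swung away. I'll lift and look.

Emit:
{"name": "play_rows", "arguments": {
  "motion": [
    [[0,0,-0.003,0,0,0],[0,0,-0.005,0,0,0],[0,0,-0.01,0,0,0],[0,0,-0.015,0,0,0],[0,0,-0.015,0,0,0],[0,0,-0.015,0,0,0],[-0.015,0,-0.015,0,0,0],[-0.015,0,-0.015,0,0,0],[-0.01,0,0,0,0,0],[0,0,0,0,0,0],[0,0,0,0,0,0]]
  ]
}}

```text
clock: 17.02
ee_pos: [0.4854, -0.0618, 0.1587]
tcp_rot: [0.0, 0.998, -0.061, 0.0]
contact_force: [-0.3, -0.2, 0.0]
grip_width: -0.0003
grasp_force: 0.0
```

```bash
python3 - <<'E'
from rig import bot
from h import *
f=bot.grab_frame("wrist"); cv2.imwrite("pics/w4.png",f["color"][0:400,60:560])
s=bot.state(); print(s["clock"],s["ee_pos"],s["contact_force"])
R,_=cv2.Rodrigues(np.array(f["rvec"],float))
def wp(P):
    c=R@P+np.array(f["tvec"]).ravel(); th=np.arctan2(np.hypot(c[0],c[1]),c[2]); K=f["mtx"]; r=th/np.hypot(c[0],c[1])
    return [round(float(K[0][0]*c[0]*r+K[0][2]))-60,round(float(K[1][1]*c[1]*r+K[1][2]))]
for n,P in dict(red0=(.5255,-.0865,.07),red2=(.5275,-.0606,.07),red1=(.5259,-.0707,.07),black=(.5364,-.0361,.07),).items(): print(n,wp(np.array(P)))
E
```

```text
17.0667 [ 0.48554312 -0.06179052  0.15831285] [ 0.86265525  0.83286782 -0.2115751 ]
red0 [287, 180]
red2 [246, 182]
red1 [262, 182]
black [205, 173]
```

View pics/w4.png

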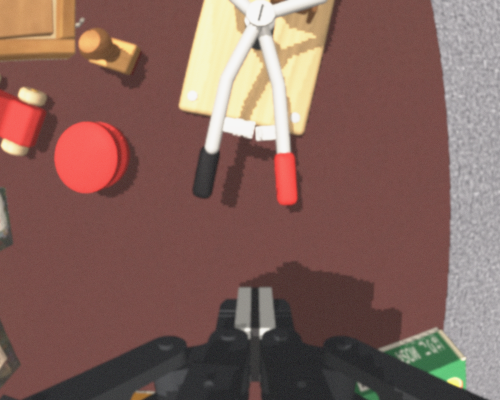

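The red paddle at crop (287,178) matches the open prediction (287,180). Before handing in I'll check that the wheel is home.

```bash
python3 - <<'E'
from rig import bot
from h import *
f=bot.grab_frame("scene"); a=cv2.imread("pics/scene0.png")[155:225,305:375]; b=f["color"][155:225,305:375]
cv2.imwrite("pics/cmp.png",cv2.resize(np.hstack([a,b]),None,fx=5.7,fy=5.7,interpolation=cv2.INTER_CUBIC))
E
```

```text
(no output)
```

View pics/cmp.png

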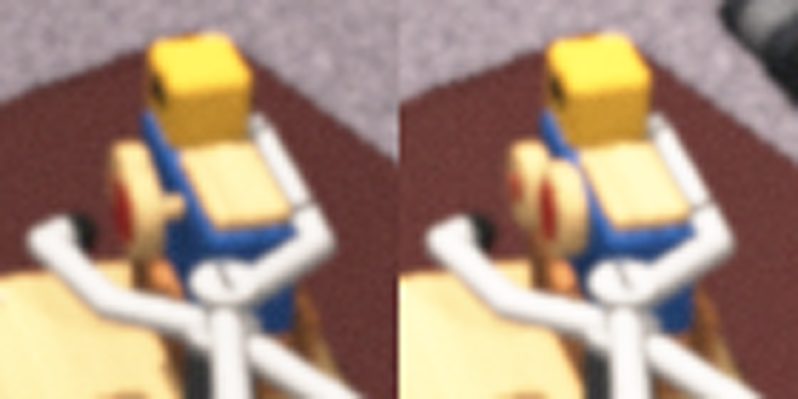

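Before, the wheel stood out on its axle; now, at (560,210), it sits flush against the truck. I'll hand in.

```bash
python3 -c "
from rig import bot
print(bot.finish_job())"
```

```text
the job is handed in; nothing more can be done
None
```

The job is handed in (no verdict was returned): the wheel was pressed to its solid stop at about 17 N, the ratchet held with the hand off, and one gentle press slipped it; the last pictures show the pliers open, the wheel flush and the arm clear.

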